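Clamp the tee bracket in its fixture

ROBOT

A 7-joint arm with a two-finger parallel gripper is mounted at the origin on the work surface. World frame = base frame: x ahead of the robot, y to its left, z up, the work surface at z = 0. Lengths are in mm, angles in rad, forces in N, time in s.
With the tool pointing down it reaches from about 400 to 875 mm from the base axis. Payload 19.3 kg.
Tool frame: the origin (TCP) lies at the centre of the arm's flange, where the gripper is bolted on; the fingertips stand 173 mm ahead of it and the grasp point (between the pads) lies 155 mm ahead of it; z points along the fingers, y is the line along which they close (so a half turn about z gives the same grasp; the last joint's range is limited). The gripper opens to 85 mm and grips with 20 to 120 N. Pads are 22 mm wide; open, the fingers measure 114 mm over their backs; the gripper's body (76 mm by 85 mm) begins 54 mm behind the grasp point. The pads swing forward as they close: fully open they stand 13 mm farther back than shut.
Start: joints at [1.195, 0.521, -0.036, 1.599, 0.021, 1.021, -0.113], TCP at [188.133, -596.008, 404.691] pointing down, gripper open.
Joint ranges: [-2.91, 2.91], [-0.3, 2.13], [-1.5, 1.42], [0.17, 2.43], [-1.26, 4.41], [0.16, 1.93], [-2.52, 2.52]. Speed limits (rad/s): [1.89, 1.89, 2.39, 2.39, 3.01, 3.01, 3.01].

INTERFACE

Orientations are given as a unit quaternion [w, x, y, z].
In Python, from station import r gives the robot as it stands.
- The arm moves only by the tool apply_moves, never from a script. Its argument "series" is a list of rows, each a list of 3 entries, a list of its own where there are three numbers: the closure, from 0 (fully open) to 1 (shut), then the shift along the world's x, y, z in mm, then the turn, a rotation vector about the world's x, y, z in rad. In form: [[grip, [tx, ty, tz], [ax, ay, az]], ...]. A call has 1 to 20 rows; each row is the pose to reach, as a shift and turn from the pose commanded when the call began; what a row does not reach only later rows make up. A row lasts 1/8 s, in which the tool goes at most 62.5 mm and 10.7 degrees, less where a joint would pass 70% of its speed; a pose out of reach is approached as far as the arm can. A call with a gripper value outside its range is refused whole. The fingers move at their own pace and stop on an object; "squeeze" is the grip in N (left out, the last holds). Time passes only in rows, so rows that repeat a pose let the fingers close. It gives the time, the measured TCP pose, the force, the opening and the grip force at its end, in the units of the state.
- r.sense(): the state, without advancing time (a new reading comes with each control period).
- r.read_camera(name): name is "scene" or "top" or "wrist"; returns a dict with "color" (420x560x3 uint8, blue, green, red), "fx", "fy", "cx", "cy" (pixels), "k1" (the pictures are not rectified: a ray, as slopes to the right and down, at radius r is drawn at 1 + k1 r^2 times it, then the intrinsics apply), "rvec" (rotation vector, rad) and "tvec" (3), from world to camera coordinates, as OpenCV has them. Camera axes: x right, y down, z forward; pixel columns grow to the right and rows downward; lengths in mm; the calibration is good to about 2 mm. A picture is of the moment at which its call begins. There is no depth.
- r.finish_job(): hands the job in; it is judged then, once.
The state is a dict: "t": time; "joint_pos": joint angles; "qvel": joint speeds; "tau": joint torques, N m; "tcp_pos": TCP position; "tcp_rot": TCP orientation; "wrist_force": force on the tool from outside, world axes, zero at the start; "ft_torque": the same for the moment, N m; "width": finger opening in mm; "gripper_force": force on a finger pad.
Only numpy, scipy, OpenCV 4.12 (cv2) and the standard library are available. Lean on these libraries where they do the work, as an engineer would, in place of code of your own. Each camera call takes 0.05 s, during which the arm holds its last target. There are 200 camera calls.

TASK

Load the T-shaped bracket from the rubber mat into the fixture and clamp it there. Find out how the toggle clamp stands and swing it fully open if it is not; lay the bracket flat on the plate between the guide blocks, its cross head up at the end stop; only then close the clamp all the way, until its foot is down on the bracket. Leave everything else on the bench where it is.

Things in the scene. Friction and masses are not known exactly. Their poses are not given: they have to be found in the camera images.
- fixture: Fixed clamping fixture: aluminium plate 15 mm thick, x = -160 to 75, y = +-55 mm in its own frame. Origin on the bench under the nest's middle; x along the nest to its head end, z up. The tee lies on the plate between four low guide blocks. Clamp stands at the -x end: two steel cheeks, x = -124 to -88, y = +-17, up to z = 71 mm. Fingers have room beside the stem at x = -38 to 12 mm.
- clamp (a joint): Toggle clamp, rad: 0 closed on nothing, about 0.03 closed on the tee, 1.4 fully open (stop); starts anywhere. One rigid crank (arm + handle) on a pivot along fixture y at fixture x = -105, z = 64 mm. Stiff: stays wherever it is left (friction 0.16 Nm, so 2 to 5 N of push at grip or arm). Open it by pushing the handle, close it by pushing the arm over.
- clamp_foot (a point): Middle of the underside of the round rubber foot on the clamp's arm, 16 mm across, 56 mm from the pivot along the arm and 21.5 mm below the pivot when closed. When closed it presses on the top of the stem, 49 mm behind the nest's middle.
- handle_end (a point): Outer end of the clamp's handle, 87 mm from the pivot; the outer 58 mm is a round black grip 18 mm thick. Closed, the handle stands up, leaning 20 degrees to fixture -x (away from the nest); open, it has swung down to -x and points 10 degrees below level. Pushing its grip to fixture -x opens the clamp.
- holddown_end (a point): Outer end of the clamp's flat steel hold-down arm, 66 mm from the pivot; arm 16 mm wide, 10 mm thick, its middle plane 4 mm above the pivot when closed. Closed it lies level towards fixture +x over the nest; open it stands 80 degrees up. Pushing it over to fixture +x from behind closes the clamp.
- nest_mid (a point): Where the tee's middle belongs: fixture x = 0, y = 0, z = 29 mm (14 above the plate); axes as the fixture's, tee x along fixture x. Steel guide blocks 12 mm high stand on the plate at x = 12 to 28 and -54 to -38 mm, from y = +-16.5 to +-30.5 mm: 2.5 mm play on each side of the stem.
- nest_head (a point): Where the middle of the tee's cross head belongs: fixture x = 44, y = 0, z = 29 mm. The head drops between the guides ending at x = 28 and an end stop (18 mm high, 60 mm wide) that begins at x = 58.5 mm.
- tee: T-shaped aluminium bracket, 200 g (hidden variation), lying flat, 28 mm high. Origin: middle of its 110 mm length, on the underside; x along the stem towards the cross head, z up. Stem 28 mm wide from x = -55 to +33 mm, cross head 60 mm wide (y) and 22 mm long from x = 33 to 55 mm. Starts on the rubber mat. Its centre of mass lies about 8 mm from the origin towards the head.
- tee_mid (a point): Middle of the tee: 14 mm above its origin.
- tee_head (a point): Middle of the tee's cross head: 44 mm along x and 14 mm above the origin.
- mat: Black rubber mat 270 x 270 mm, 3 mm thick, fixed to the bench; origin in the middle of its underside.
- straight: Bystander: plain straight aluminium bracket 110 x 28 x 28 mm without cross head, beside the tee on the mat. Origin: middle of its underside.
- elbow: Bystander: L-shaped aluminium bracket, 90 x 44 mm, 28 mm high, beside the tee on the mat. Origin: about the middle of its underside.
- jar: Bystander: small grey jar, 40 mm across, 50 mm high, on the mat. Origin: middle of its underside.
- can: Bystander: aluminium can 54 mm across, 150 mm high, standing beside the fixture. Origin: middle of its underside.
- carton: Bystander: cardboard carton 75 x 50 x 65 mm high, standing on the fixture's other side. Origin: middle of its underside.
- screwdriver: Bystander: screwdriver 180 mm long (about 30 mm thick) lying on the bench between mat and fixture, nearer the robot. Origin: about its middle.
There are look-alikes about, which are no part of the job. What is shaped like the tee but blue, pink or red is not meant.

How it is judged:
By the outcome, as a careful person would: the job done as asked, in the order asked, and still so for the second after the job is handed in, with the robot touching nothing.
It also fails if it takes over 67 s, if anything falls off the work surface, if the arm or the gripper's body presses on something with over 40 N, if the wrist force passes 120 N, or if a joint passes its speed limit or range.

## Working session

There is one attempt and no reset: what is moved stays moved. The work goes in short steps, Python scripts to look and compute and a tool call to move; the robot and the scene stay as the last step left them, time stands still between calls to the robot, and variables do not carry over. Pictures are saved under pics/ and viewed, at most 10 in all, crops included, and the job is handed in when it is done.

Besides the shell and the picture viewer there is one more tool, called as name(argument=value, ...), one argument or row to a line, values as JSON. apply_moves: Moves the arm, as the interface text tells. Its arguments: {"type":"object","properties":{"series":{"type":"array"},"squeeze":{"type":"number"}},"required":["series"]}

```bash
mkdir -p pics; ls; cat > h.py <<'E'
import cv2,numpy as np
from station import r
def cam(n):
    c=r.read_camera(n); return c
def K(c): return np.array([[c['fx'],0,c['cx']],[0,c['fy'],c['cy']],[0,0,1]],float),np.array([c['k1'],0,0,0,0],float)
def ray(c,u,v):
    k,d=K(c); p=cv2.undistortPoints(np.array([[[u,v]]],float),k,d)[0,0]
    R=cv2.Rodrigues(np.array(c['rvec'],float))[0]; t=np.array(c['tvec'],float).ravel()
    return -R.T@t, R.T@np.array([p[0],p[1],1])
def atz(c,u,v,z):
    o,d=ray(c,u,v); return o+d*(z-o[2])/d[2]
def proj(c,P):
    k,d=K(c); return cv2.projectPoints(np.array(P,float).reshape(-1,1,3),np.array(c['rvec'],float),np.array(c['tvec'],float),k,d)[0].reshape(-1,2)
E
python3 - <<'E'
from h import *
import pickle
for n in("scene","top"):
    c=cam(n); pickle.dump(c,open(n+'.pkl','wb')); cv2.imwrite(f'pics/{n}0.png',cv2.resize(c['color'],(784,588)))
    print(n,c['fx'],c['k1'],ray(c,280,210))
print(r.sense())
E
```

```text
pics
scene 417.26381242840586 0.008461839798350388 (array([1278.29263758,  203.68470391,  672.43766669]), array([-0.80255011, -0.14198381, -0.5795392 ]))
top 443.924865231113 0.014795011702798422 (array([ 413.22350886,   54.14753435, 1160.10707272]), array([ 0.09340084, -0.00706715, -0.99562148]))
{'t': 0.1, 'joint_pos': array([ 1.19479828,  0.52199792, -0.03632408,  1.59994724,  0.02121596,
        1.02110861, -0.11283557]), 'qvel': array([-0.00044258, -0.00269466, -0.00145366, -0.00243711,  0.00089563,
        0.00078863,  0.00162321]), 'tau': array([ 2.89451738e-03, -9.28493571e+01,  1.98357895e+00, -3.70530868e+01,
        1.81117054e-02,  5.42430105e-03,  8.15350177e-05]), 'tcp_pos': array([ 188.09799405, -595.89510827,  404.15746485]), 'tcp_rot': array([-5.22743035e-04,  9.88336691e-01,  1.52283604e-01, -1.26521600e-04]), 'wrist_force': array([-0.20003164,  0.03699504,  0.0796227 ]), 'ft_torque': array([-0.04119462,  0.0441011 , -0.01671903]), 'gripper_force': 0.0, 'width': 85.60644589026498}
```

View pics/scene0.png

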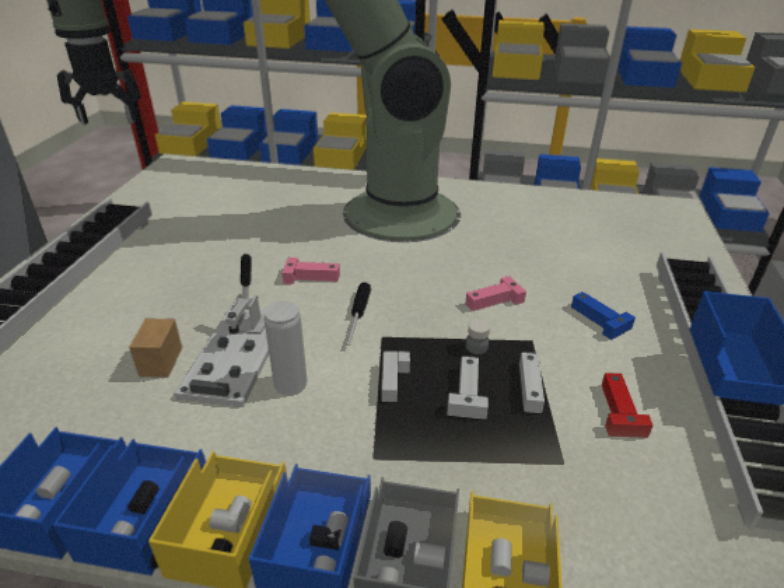

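View pics/top0.png

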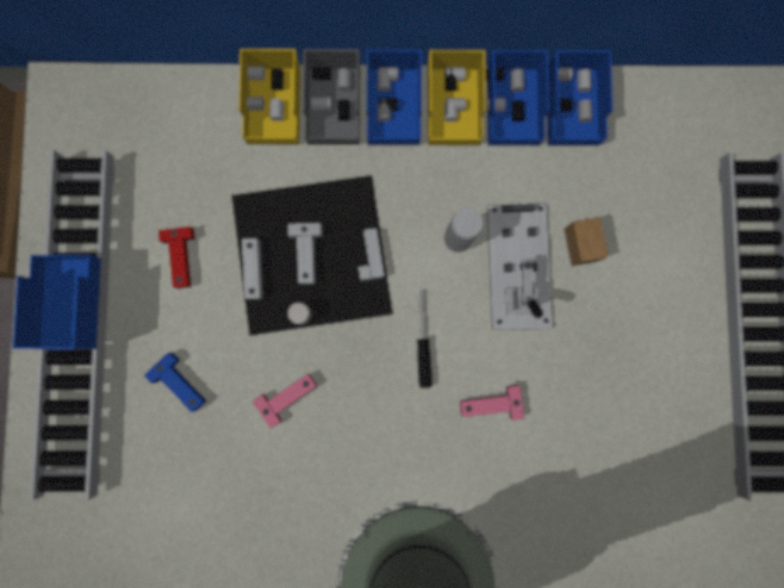

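The tee is the bare aluminium T on the mat: top view (305,252), scene view (468,388). Things it could be taken for, top view: straight (251,268), elbow (372,254), red T (178,257), blue T (175,382), pink Ts (285,400) and (492,404). The fixture is at about (520,265) in the top view. Its clamp handle looks nearly upright, so the clamp is not fully open.

```bash
python3 - <<'E'
import pickle,cv2,numpy as np
t=pickle.load(open('top.pkl','rb'))['color'];s=pickle.load(open('scene.pkl','rb'))['color']
f=lambda im,x,y,w,h,k:cv2.resize(im[y:y+h,x:x+w],(w*k,h*k),interpolation=cv2.INTER_CUBIC)
# tee crop, fixture crop (top) ; fixture crop(scene)
a=f(t,195,150,66,75,4); b=f(t,335,135,66,110,4) ; c=f(s,120,170,110,125,4)
H=max(x.shape[0] for x in(a,b,c)); p=lambda x:np.pad(x,((0,H-x.shape[0]),(0,4),(0,0)))
o=np.hstack([p(b)[:, :264],p(c)[:, :440]]);print(o.shape)
cv2.imwrite('pics/crop_fix.png',o); cv2.imwrite('pics/crop_tee.png',f(t,160,120,125,125,4))
E
```

```text
(500, 704, 3)
```

View pics/crop_fix.png

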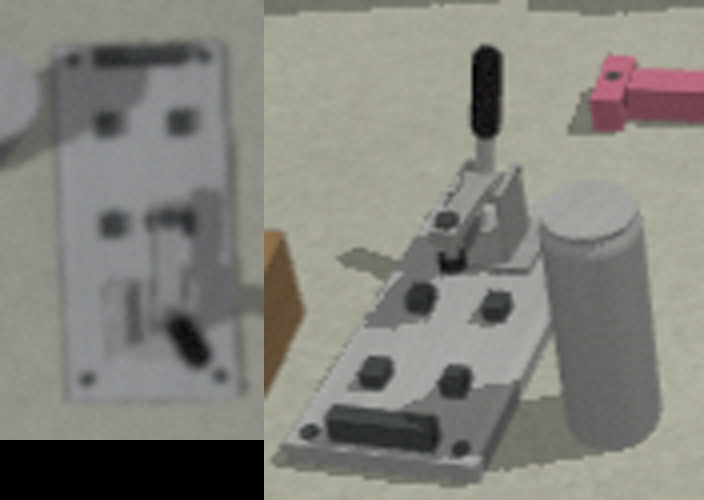

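View pics/crop_tee.png

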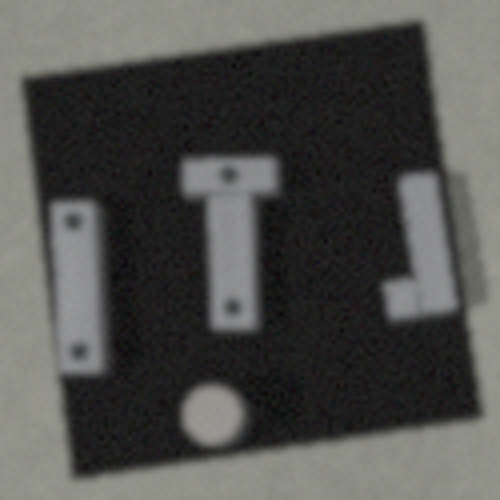

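The tee is the middle part, with its head toward +x of the world (crop 230,175) and its stem end at (235,330). The clamp stands near closed: handle up, arm over the nest. Next I measure the poses.

```bash
cat > fit.py <<'E'
from h import *
import pickle
from scipy.optimize import least_squares
top=pickle.load(open('top.pkl','rb'));sc=pickle.load(open('scene.pkl','rb'))
def W(p,P): # pose x,y,yaw ; P local
    c,s=np.cos(p[2]),np.sin(p[2]); P=np.atleast_2d(np.array(P,float))
    return np.c_[p[0]+c*P[:,0]-s*P[:,1],p[1]+s*P[:,0]+c*P[:,1],P[:,2]]
def px(q,x0,y0,k=4): return (np.array(q,float)+.5)/k-.5+[x0,y0]
def fit(groups,p0): # (cam,local,pix)
    f=lambda p:np.concatenate([(proj(c,W(p,L))-q).ravel() for c,L,q in groups])
    s=least_squares(f,p0,x_scale=[100,100,1],loss='soft_l1'); return s.x,f(s.x).reshape(-1,2)
E
cat > m.py <<'E'
from fit import *
tee=[(55,30),(55,-30),(33,-30),(33,30),(-55,14),(-55,-14),(33,14),(33,-14)]
tl=[(x,y,31) for x,y in tee]
tq=px([(181,157),(279,155),(280,195),(182,197),(210,332),(260,331),(206,196),(257,195)],160,120)
p,e=fit([(top,tl,tq)],[600,150,0]); print('tee',p.round(3),abs(e).max(0).round(2))
pl=[(75,55,15),(75,-55,15),(-160,-55,15),(-160,55,15)]
fq=px([(55,45),(224,42),(243,393),(67,402)],335,135)
b=[(20,23.5,27),(20,-23.5,27),(-46,23.5,27)]
bq=px([(108,124),(182,122),(114,224)],335,135)
p,e=fit([(top,pl+b,np.r_[fq,bq])],[600,-150,0]);print('fix top',p.round(3),e.round(2).tolist())
sb=[(20,23.5,27),(20,-23.5,27),(-46,23.5,27),(-46,-23.5,27)]
sq=px([(455-264,374),(376-264,365),(497-264,298),(421-264,291)],120,170)
p2,e=fit([(sc,sb,sq)],p);print('fix scene',p2.round(3),e.round(2).tolist())
p3,e=fit([(top,pl+b,np.r_[fq,bq]),(sc,sb,sq)],p);print('both',p3.round(3))
f=p3
hq=px([(486-264,48)],120,170)[0]; aq=px([(447-264,219)],120,170)[0]; tq2=px([(200,358)],335,135)[0]
for th in np.arange(0,1.0,.1):
    a=np.radians(110)+th; H=W(f,[(-105+87*np.cos(a),0,64+87*np.sin(a))])
    A=W(f,[(-105+60*np.cos(th)-9*np.sin(th),0,64+9*np.cos(th)+60*np.sin(th))])
    print(round(th,1),proj(sc,H)[0].round(1),hq,'arm',proj(sc,A)[0].round(1),aq,'top',proj(top,H)[0].round(1),tq2)
for n,q,z in(('can',(465,222),150),('carton',(583,240),65),('jar',(299,313),53),('screw',(424,360),20),('screwtip',(424,292),5)):
    u=(np.array(q)+.5)/1.4-.5; print(n,atz(top,*u,z).round(0))
E
python3 m.py
```

```text
tee [5.93556e+02 2.06236e+02 3.90000e-02] [1.  1.4]
fix top [ 6.17219e+02 -1.90346e+02  2.80000e-02] [[-0.05, -0.03], [-0.52, -0.29], [-0.72, 1.35], [0.66, 0.17], [0.45, -0.34], [0.06, -0.28], [0.06, -0.09]]
fix scene [ 6.16036e+02 -1.89925e+02  2.70000e-02] [[0.13, -0.06], [-0.07, -0.06], [-0.07, 0.21], [0.01, -0.08]]
both [ 6.16795e+02 -1.90044e+02  2.70000e-02]
0.0 [174.6 181.7] [175.125 181.625] arm [165.1 228.5] [165.375 224.375] top [385.  221.8] [384.625 224.125]
0.1 [175.9 181.2] [175.125 181.625] arm [164.9 226.2] [165.375 224.375] top [384.9 225.3] [384.625 224.125]
0.2 [177.3 181. ] [175.125 181.625] arm [164.8 223.7] [165.375 224.375] top [384.6 228.8] [384.625 224.125]
0.3 [178.6 181.2] [175.125 181.625] arm [164.8 221.2] [165.375 224.375] top [384.2 232. ] [384.625 224.125]
0.4 [179.8 181.8] [175.125 181.625] arm [164.9 218.6] [165.375 224.375] top [383.8 234.9] [384.625 224.125]
0.5 [181.  182.6] [175.125 181.625] arm [165.2 216. ] [165.375 224.375] top [383.3 237.6] [384.625 224.125]
0.6 [182.1 183.8] [175.125 181.625] arm [165.5 213.3] [165.375 224.375] top [382.7 240. ] [384.625 224.125]
0.7 [183.1 185.3] [175.125 181.625] arm [165.9 210.8] [165.375 224.375] top [382.  242.1] [384.625 224.125]
0.8 [184.  187.1] [175.125 181.625] arm [166.4 208.3] [165.375 224.375] top [381.4 243.8] [384.625 224.125]
0.9 [184.8 189.1] [175.125 181.625] arm [167.1 205.8] [165.375 224.375] top [380.6 245.2] [384.625 224.125]
can [628. -73. 150.]
carton [ 614. -294.   65.]
jar [483. 212.  53.]
screw [400. -12.  20.]
screwtip [526. -13.   5.]
```

Poses that check out: fixture (617,-190), yaw 0.027; tee (593.5,206), yaw 0.039; clamp at about 0.08 rad, so it must be opened. I'll bring the shut fingers in front of the handle (its +x side).

apply_moves(
  series=[
    [1,[40,50,0],[0,0,-0.05]],
    [1,[85,105,0],[0,0,-0.12]],
    [1,[130,160,0],[0,0,-0.2]],
    [1,[175,215,0],[0,0,-0.279]],
    [1,[220,270,0],[0,0,-0.279]],
    [1,[265,325,0],[0,0,-0.279]],
    [1,[305,375,0],[0,0,-0.279]],
    [1,[331,403,-10],[0,0,-0.279]],
    [1,[331,403,-40],[0,0,-0.279]],
    [1,[331,403,-75],[0,0,-0.279]],
    [1,[331,403,-105],[0,0,-0.279]],
    [1,[331,403,-109],[0,0,-0.279]],
    [1,[331,403,-109],[0,0,-0.279]],
  ],
)

```text
t: 1.72
tcp_pos: [519.3, -193.1, 296.3]
tcp_rot: [0.0, 1.0, 0.013, 0.0]
wrist_force: [0.8, -0.8, 1.1]
width: -0.1
gripper_force: 0.0
```

```bash
python3 - <<'E'
from h import *
s=r.sense();print(s['t'],s['tcp_pos'],s['tcp_rot'],s['width'],s['wrist_force'])
c=cam('scene');cv2.imwrite('pics/s1.png',cv2.resize(c['color'][100:310,90:370],(784,588),interpolation=cv2.INTER_CUBIC))
E
```

```text
1.725 [ 519.3058454  -193.13910228  296.28749881] [2.75419130e-05 9.99911584e-01 1.32968781e-02 1.28379607e-04] -0.06797992818478472 [ 0.7657704  -0.78873101  1.10808557]
```

View pics/s1.png

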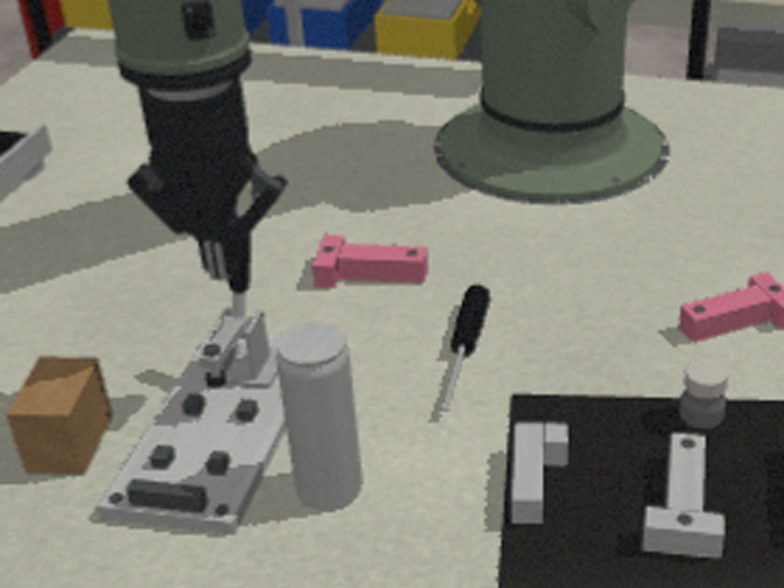

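```bash
python3 - <<'E'
from fit import *
q=proj(sc,[(519,-193,123),(519,-193,141)]);print((q-[90,100])*2.8)
f=[616.8,-190,.027]
for z,rr in((0,87),(0,60),(0,30)):
    a=np.radians(110)+.08;print(rr,(proj(sc,W(f,[(-105+rr*np.cos(a),0,64+rr*np.sin(a))]))-[90,100])*2.8, W(f,[(-105+rr*np.cos(a),0,64+rr*np.sin(a))]))
E
```

```text
[[224.51923668 274.57789113]
 [221.38756658 256.55625153]]
87 [[240.00149047 227.48742301]] [[ 475.65759061 -193.81177136  143.11386523]]
60 [[239.27170784 258.49384255]] [[ 486.88607737 -193.50852852  118.56128636]]
30 [[238.46529647 292.57738763]] [[ 499.36217377 -193.17159204   91.28064318]]
```

apply_moves(
  series=[
    [1,[-12,0,0],[0,0,0]],
    [1,[-20,0,-3],[0,0,0]],
    [1,[-26,0,-5],[0,0,0]],
    [1,[-32,0,-8],[0,0,0]],
    [1,[-38,-1,-13],[0,0,0]],
    [1,[-43,-1,-18],[0,0,0]],
    [1,[-48,-1,-24],[0,0,0]],
    [1,[-53,-1,-31],[0,0,0]],
    [1,[-56,-1,-38],[0,0,0]],
    [1,[-58,-1,-46],[0,0,0]],
    [1,[-60,-1,-52],[0,0,0]],
    [1,[-61,-1,-57],[0,0,0]],
    [1,[-62,-1,-60],[0,0,0]],
    [1,[-62,-1,-61],[0,0,0]],
    [1,[-62,-1,-61],[0,0,0]],
  ],
)

```text
t: 3.65
tcp_pos: [457.9, -194.0, 236.5]
tcp_rot: [0.0, 1.0, 0.013, 0.001]
wrist_force: [-5.7, 5.0, 48.5]
width: -0.4
gripper_force: 24.2
```

The force shows the clamp is hard against its open stop. I'll lift off and go above the tee.

apply_moves(
  series=[
    [1,[0,0,55],[0,0,0]],
    [1,[0,0,110],[0,0,0]],
    [1,[10,20,150],[0,0,0]],
    [0,[30,70,165],[0,0,0]],
    [0,[45,125,165],[0,0,0]],
    [0,[65,180,165],[0,0,0]],
    [0,[80,235,165],[0,0,0.012]],
    [0,[97,290,165],[0,0,0.012]],
    [0,[115,345,150],[0,0,0.012]],
    [0,[132.4,400,130],[0,0,0.012]],
    [0,[132.4,400,95],[0,0,0.012]],
    [0,[132.4,400,95],[0,0,0.012]],
    [0,[132.4,400,95],[0,0,0.012]],
  ],
)

```text
t: 5.28
tcp_pos: [589.8, 205.3, 330.7]
tcp_rot: [0.0, 1.0, 0.019, 0.0]
wrist_force: [-0.5, -0.2, 0.0]
width: 85.4
gripper_force: 0.0
```

```bash
python3 - <<'E'
from fit import *
s=r.sense();print(s['t'],s['tcp_pos'],s['tcp_rot'],s['width'],s['wrist_force'])
w=cam('wrist');pickle.dump(w,open('wrist.pkl','wb'));c=cam('scene');pickle.dump(c,open('scene2.pkl','wb'))
a=cv2.resize(w['color'],(480,360));b=cv2.resize(c['color'][160:300,120:230],(283,360),interpolation=cv2.INTER_CUBIC)
cv2.imwrite('pics/w1.png',np.hstack([a,b]))
f=[616.8,-190,.027]
for th in(1.2,1.3,1.4):
    a=np.radians(110)+th;print(th,(proj(sc,W(f,[(-105+87*np.cos(a),0,64+87*np.sin(a))]))-[120,160])*2.573+[480,0],(proj(sc,W(f,[(-105+66*np.cos(th),0,64+66*np.sin(th))]))-[120,160])*2.573+[480,0])
E
```

```text
5.275 [589.80722556 205.32716151 330.74972588] [4.98940284e-05 9.99821990e-01 1.88652520e-02 2.96520464e-04] 85.41746255518872 [-0.46890127 -0.18650211  0.04617474]
1.2 [[651.53956843  93.87955356]] [[602.28319085 105.87185058]]
1.3 [[652.49545856 101.11824213]] [[604.51622416 100.12171315]]
1.4 [[653.15305524 108.70953749]] [[606.90502347  94.89482128]]
```

View pics/w1.png

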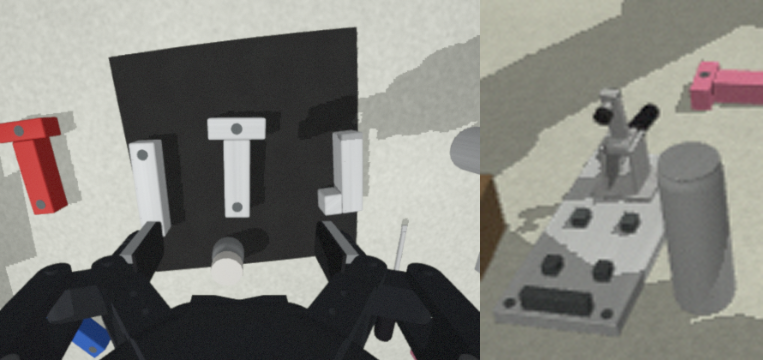

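The wrist view shows the tee centred, with its head at (236,128) and its stem end at (237,217). The scene crop shows the handle tip at about (655,108) and the arm upright, which matches 1.4 rad, fully open. Now I refine the tee pose.

```bash
python3 - <<'E'
from fit import *
w=pickle.load(open('wrist.pkl','rb'));g=cv2.cvtColor(w['color'],cv2.COLOR_BGR2GRAY)
s=560/480
m=cv2.inRange(g,120,255);n,l,st,ce=cv2.connectedComponentsWithStats(m)
i=l[int(165*s),int(237*s)];print(st[i])
mm=(l==i).astype(np.uint8); cnt=max(cv2.findContours(mm,0,1)[0],key=cv2.contourArea)
ap=cv2.approxPolyDP(cnt,4,True).reshape(-1,2);print((ap/s).round(0).tolist())
# auto fit: each predicted corner to nearest polygon vertex
tee=[(55,30),(55,-30),(33,-30),(33,30),(-55,14),(-55,-14),(33,14),(33,-14)]
tl=np.array([(x,y,31) for x,y in tee],float)
p=np.array([593.5,206.2,.039])
for _ in range(4):
    q=proj(w,W(p,tl));nn=np.array([ap[np.argmin(((ap-a)**2).sum(1))] for a in q],float)
    p,e=fit([(w,tl,nn)],p)
print(p,e.round(1).tolist())
E
```

```text
[ 242  137   68  117 4249]
[[208.0, 118.0], [208.0, 139.0], [224.0, 140.0], [225.0, 216.0], [248.0, 217.0], [249.0, 140.0], [265.0, 137.0], [265.0, 119.0]]
[5.95944825e+02 2.07915994e+02 3.78638806e-02] [[-1.7, -0.9], [1.3, -2.0], [0.7, 2.4], [-1.0, 0.5], [-1.3, 2.2], [1.7, 1.1], [-0.9, -0.6], [1.6, -0.6]]
```

apply_moves(
  series=[
    [0,[0.5,1,-45],[0,0,0]],
    [0,[0.5,1,-90],[0,0,0]],
    [0,[0.5,1,-125],[0,0,0]],
    [0,[0.5,1,-142],[0,0,0]],
    [0,[0.5,1,-149],[0,0,0]],
    [0,[0.5,1,-149],[0,0,0]],
    [1,[0.5,1,-149],[0,0,0]],
    [1,[0.5,1,-149],[0,0,0]],
    [1,[0.5,1,-149],[0,0,0]],
    [1,[0.5,1,-149],[0,0,0]],
    [1,[0.5,1,-149],[0,0,0]],
    [1,[0.5,1,-149],[0,0,0]],
    [1,[0.5,1,-149],[0,0,0]],
    [1,[0.5,1,-149],[0,0,0]],
    [1,[0.5,1,-149],[0,0,0]],
    [1,[0.5,1,-140],[0,0,0]],
    [1,[0.5,1,-120],[0,0,0]],
    [1,[0.5,1,-80],[0,0,0]],
    [1,[0.5,1,-40],[0,0,0]],
    [1,[0.5,1,-40],[0,0,0]],
  ],
  squeeze=60,
)

```text
t: 7.88
tcp_pos: [590.8, 207.2, 294.0]
tcp_rot: [-0.001, 1.0, 0.019, 0.003]
wrist_force: [0.4, 0.1, -2.0]
width: 26.7
gripper_force: 59.4
```

apply_moves(
  series=[
    [1,[0,0,45],[0,0,0]],
    [1,[0,0,90],[0,0,0]],
    [1,[2,-30,95],[0,0,0]],
    [1,[4,-75,95],[0,0,0]],
    [1,[7,-120,95],[0,0,-0.012]],
    [1,[9,-165,95],[0,0,-0.012]],
    [1,[11,-210,95],[0,0,-0.012]],
    [1,[14,-255,95],[0,0,-0.012]],
    [1,[17,-300,95],[0,0,-0.012]],
    [1,[19,-345,95],[0,0,-0.012]],
    [1,[21,-380,95],[0,0,-0.012]],
    [1,[22,-397,90],[0,0,-0.012]],
    [1,[22,-397,90],[0,0,-0.012]],
    [1,[22,-397,45],[0,0,-0.012]],
    [1,[22,-397,0],[0,0,-0.012]],
    [1,[22,-397,-35],[0,0,-0.012]],
    [1,[22,-397,-55],[0,0,-0.012]],
    [1,[22,-397,-60],[0,0,-0.012]],
    [1,[22,-397,-60],[0,0,-0.012]],
    [1,[22,-397,-60],[0,0,-0.012]],
  ],
)

```text
t: 10.38
tcp_pos: [612.4, -190.0, 231.0]
tcp_rot: [0.0, 1.0, 0.013, 0.001]
wrist_force: [0.5, -0.1, -1.2]
width: 26.9
gripper_force: 59.7
```

```bash
python3 - <<'E'
from fit import *
s=r.sense();print(s['t'],s['tcp_pos'],s['tcp_rot'],s['width'],s['wrist_force'])
w=cam('wrist');pickle.dump(w,open('wrist2.pkl','wb'));c=cam('scene');pickle.dump(c,open('scene3.pkl','wb'))
a=cv2.resize(w['color'][0:300,140:420],(420,450),interpolation=cv2.INTER_CUBIC);b=cv2.resize(c['color'][170:295,130:230],(360,450),interpolation=cv2.INTER_CUBIC)
cv2.imwrite('pics/w2.png',np.hstack([a,b]))
E
```

```text
10.375 [ 612.42124416 -190.01481084  230.9607409 ] [1.83754249e-04 9.99910664e-01 1.33383238e-02 8.47701028e-04] 26.855738968004513 [ 0.50112623 -0.05541168 -1.23726889]
```

View pics/w2.png

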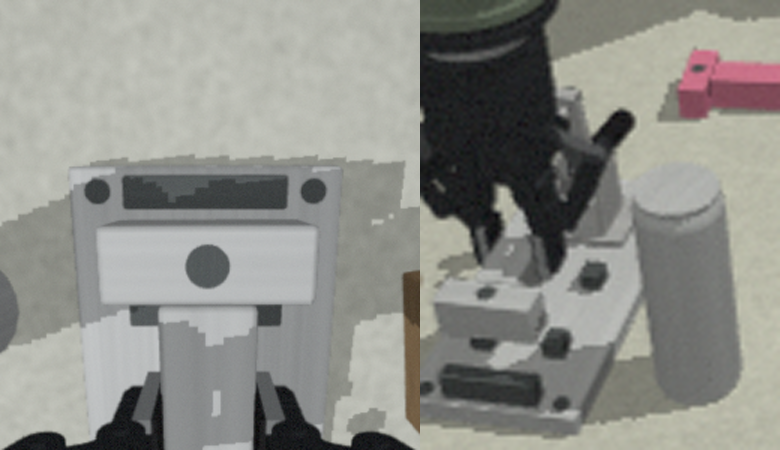

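```bash
python3 - <<'E'
from fit import *
w=pickle.load(open('wrist2.pkl','rb'))
P=lambda q:(np.array(q,float)+.5)/1.5-.5+[140,0]
for n,q,z in[('plateL',(70,168),15),('plateR',(342,168),15),('stopL',(122,177),33),('stopR',(288,177),33),('stopLn',(124,208),33),('stopRn',(288,206),33),('headFL',(98,228),80),('headFR',(317,228),80),('headNL',(98,302),80),('headNR',(317,303),80),('stemL',(160,310),80),('stemR',(258,310),80),('stemL2',(163,440),80),('stemR2',(256,440),80)]:
    print(n,atz(w,*P(q),z).round(1))
f=[616.8,-190,.027]
print('plate exp',W(f,[(75,55,15),(75,-55,15),(58.5,30,33),(58.5,-30,33)]).round(1))
E
```

```text
plateL [ 689.7 -133.8   15. ]
plateR [ 692.5 -240.5   15. ]
stopL [ 686.2 -157.6   33. ]
stopR [ 687.7 -216.4   33. ]
stopLn [ 675.4 -158.1   33. ]
stopRn [ 677.6 -217.1   33. ]
headFL [ 671.9 -159.7   80. ]
headFR [ 673.4 -216.8   80. ]
headNL [ 652. -159.   80.]
headNR [ 653.3 -218.6   80. ]
stemL [ 650.2 -175.9   80. ]
stemR [ 650.9 -202.6   80. ]
stemL2 [ 610.2 -176.6   80. ]
stemR2 [ 610.9 -204.3   80. ]
plate exp [[ 690.3 -133.    15. ]
 [ 693.3 -243.    15. ]
 [ 674.5 -158.4   33. ]
 [ 676.1 -218.4   33. ]]
```

apply_moves(
  series=[
    [1,[-2,1,0],[0,0,0]],
    [1,[-2,1,-6],[0,0,0]],
    [1,[-2,1,-12],[0,0,0]],
    [1,[-2,1,-18],[0,0,0]],
    [1,[-2,1,-23],[0,0,0]],
    [1,[-2,1,-27],[0,0,0]],
    [1,[-2,1,-31],[0,0,0]],
    [1,[-2,1,-34],[0,0,0]],
    [1,[-2,1,-35],[0,0,0]],
    [1,[-2,1,-35],[0,0,0]],
    [1,[-2,1,-35],[0,0,0]],
  ],
)

```text
t: 11.85
tcp_pos: [610.1, -189.0, 194.8]
tcp_rot: [0.0, 1.0, 0.013, 0.0]
wrist_force: [-0.0, -0.1, -0.9]
width: 26.7
gripper_force: 59.7
```

apply_moves(
  series=[
    [1,[0,0,-1],[0,0,0]],
    [1,[0,0,-2],[0,0,0]],
    [1,[0,0,-2],[0,0,0]],
    [1,[0,0,-2],[0,0,0]],
  ],
)

```text
t: 12.35
tcp_pos: [610.1, -189.0, 193.3]
tcp_rot: [0.0, 1.0, 0.013, 0.0]
wrist_force: [-4.3, 0.8, 9.4]
width: 26.9
gripper_force: 61.0
```

```bash
python3 - <<'E'
from fit import *
s=r.sense();print(s['t'],s['tcp_pos'],s['width'],s['wrist_force'])
w=cam('wrist');c=cam('scene')
a=cv2.resize(w['color'][0:300,140:420],(420,450),interpolation=cv2.INTER_CUBIC);b=cv2.resize(c['color'][170:295,130:230],(360,450),interpolation=cv2.INTER_CUBIC)
cv2.imwrite('pics/w3.png',np.hstack([a,b]))
E
```

```text
12.35 [ 610.05451343 -189.02273628  193.26302736] 26.871230693052585 [-4.29555379  0.84322585  9.40786385]
```

View pics/w3.png

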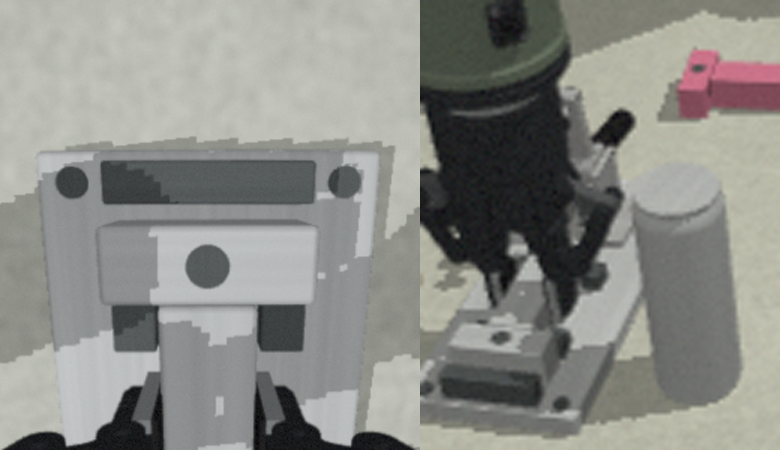

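The picture shows the tee on the plate: its head lies between the guides and the end stop, the gaps to the guide blocks are even, and the force shows light contact. I'll release, lift and move behind the arm.

apply_moves(
  series=[
    [0,[0,0,0],[0,0,0]],
    [0,[0,0,0],[0,0,0]],
    [0,[0,0,0],[0,0,0]],
    [0,[0,0,0],[0,0,0]],
    [0,[0,0,0],[0,0,0]],
    [0,[0,0,0],[0,0,0]],
    [0,[0,0,15],[0,0,0]],
    [0,[0,0,50],[0,0,0]],
    [0,[0,0,100],[0,0,0]],
    [1,[0,0,150],[0,0,0]],
    [1,[0,0,167],[0,0,0]],
    [1,[-40,-1,167],[0,0,0]],
    [1,[-80,-2,167],[0,0,0]],
    [1,[-115,-4,167],[0,0,0]],
    [1,[-125,-4,167],[0,0,0]],
    [1,[-125,-4,140],[0,0,0]],
    [1,[-125,-4,110],[0,0,0]],
    [1,[-125,-4,101],[0,0,0]],
    [1,[-125,-4,101],[0,0,0]],
  ],
)

```text
t: 14.82
tcp_pos: [485.4, -192.9, 293.7]
tcp_rot: [-0.0, 1.0, 0.013, -0.0]
wrist_force: [-0.1, -1.0, 0.4]
width: 0.0
gripper_force: 0.0
```

```bash
python3 - <<'E'
from fit import *
s=r.sense();print(s['t'],s['tcp_pos'],s['width'],s['wrist_force'])
c=cam('scene');t=cam('top')
a=cv2.resize(c['color'][150:300,115:245],(450,519),interpolation=cv2.INTER_CUBIC);b=cv2.resize(t['color'][135:245,325:395],(330,519),interpolation=cv2.INTER_CUBIC)
cv2.imwrite('pics/w4.png',np.hstack([a,b]))
E
```

```text
14.825 [ 485.35618286 -192.90940271  293.73970188] 0.00310974971557394 [-0.06203328 -1.02135105  0.38733634]
```

View pics/w4.png

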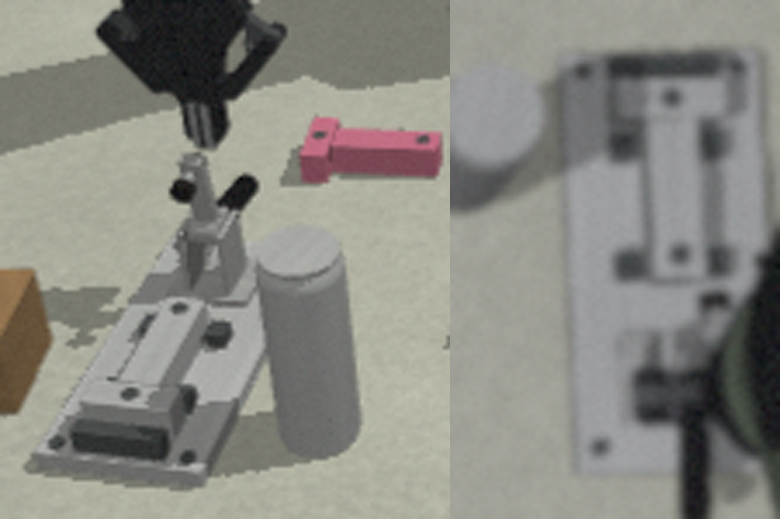

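```bash
python3 - <<'E'
from fit import *
q=proj(sc,[(485,-193,121),(496,-193,121),(485,-193,140)]+W([616.8,-190,.027],[(-98,0,133),(-104,0,121)]).tolist());print((q-[115,150])*3.46)
E
```

```text
[[210.41502683 142.12969702]
 [204.36682299 150.58100693]
 [206.65777047 119.01523101]
 [189.39622696 153.91098592]
 [195.16503356 163.84165313]]
```

apply_moves(
  series=[
    [1,[12,0,0],[0,0,0]],
    [1,[20,0,0],[0,0,0]],
    [1,[27,0,-2],[0,0,0]],
    [1,[34,0,-4],[0,0,0]],
    [1,[40,0,-6],[0,0,0]],
    [1,[46,1,-9],[0,0,0]],
    [1,[52,1,-13],[0,0,0]],
    [1,[58,1,-18],[0,0,0]],
    [1,[63,1,-24],[0,0,0]],
    [1,[67,1,-30],[0,0,0]],
    [1,[70,1,-35],[0,0,0]],
    [1,[72,1,-40],[0,0,0]],
    [1,[74,1,-44],[0,0,0]],
    [1,[75,1,-46],[0,0,0]],
    [1,[76,1,-47],[0,0,0]],
    [1,[76,1,-47],[0,0,0]],
  ],
)

```text
t: 16.92
tcp_pos: [560.9, -192.1, 246.9]
tcp_rot: [0.0, 1.0, 0.013, -0.0]
wrist_force: [-4.8, 0.5, 5.3]
width: 0.1
gripper_force: 2.7
```

apply_moves(
  series=[
    [1,[0,0,-1],[0,0,0]],
    [1,[0,0,-1],[0,0,0]],
    [1,[0,0,-2],[0,0,0]],
    [1,[0,0,-2],[0,0,0]],
    [1,[0,0,-2],[0,0,0]],
  ],
)

```text
t: 17.55
tcp_pos: [560.9, -192.0, 246.6]
tcp_rot: [0.0, 1.0, 0.013, 0.0]
wrist_force: [-15.0, 2.9, 37.8]
width: -0.0
gripper_force: 19.2
```

It holds firm at 38 N, so the foot is down. I'll back off straight up, park clear and check.

apply_moves(
  series=[
    [1,[0,0,10],[0,0,0]],
    [1,[0,0,50],[0,0,0]],
    [1,[0,0,100],[0,0,0]],
    [1,[0,0,150],[0,0,0]],
    [1,[-30,-50,150],[0,0,0]],
    [1,[-65,-100,150],[0,0,0]],
    [1,[-100,-150,150],[0,0,0]],
    [1,[-130,-200,150],[0,0,0]],
    [1,[-130,-200,150],[0,0,0]],
    [1,[-130,-200,150],[0,0,0]],
  ],
)

```text
t: 18.8
tcp_pos: [431.4, -391.7, 394.8]
tcp_rot: [-0.0, 1.0, 0.013, 0.0]
wrist_force: [-0.1, 0.5, 0.1]
width: 0.0
gripper_force: 0.0
```

```bash
python3 - <<'E'
from fit import *
s=r.sense();print(s['t'],s['tcp_pos'],s['wrist_force'])
c=cam('scene');t=cam('top')
a=cv2.resize(c['color'][150:300,115:245],(450,519),interpolation=cv2.INTER_CUBIC);b=cv2.resize(t['color'][135:245,325:395],(330,519),interpolation=cv2.INTER_CUBIC)
cv2.imwrite('pics/w5.png',np.hstack([a,b]))
f=[616.8,-190,.027]
for th in(0,.03,.1,.2):
    A=np.radians(110)+th;print(th,(proj(sc,W(f,[(-105+87*np.cos(A),0,64+87*np.sin(A))]))-[115,150])*3.46)
E
```

```text
18.8 [ 431.35002467 -391.70030609  394.79803618] [-0.1222493   0.47820614  0.06703357]
0 [[206.238968   109.65187792]]
0.03 [[207.68349778 108.97815196]]
0.1 [[211.02183616 107.85063266]]
0.2 [[215.68599506 107.30952241]]
```

View pics/w5.png

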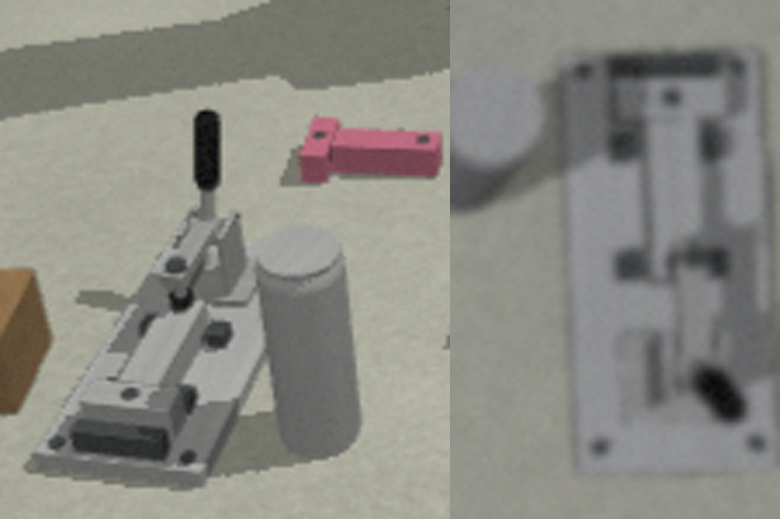

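The handle tip is at (207,110), which matches 0.03 rad, closed on the tee. The foot is on the stem at (181,300), the tee is seated, and the can, the carton and the near pink tee are where they were. I'll hand in now.

```bash
python3 -c "
from station import r
print(r.finish_job())"
```

```text
the job is handed in; nothing more can be done
None
```

The clamp stood nearly closed, so I swung it fully open, laid the tee in the nest with its head at the end stop, closed the clamp until its foot was down on the stem, and handed the job in at about 19 s; no verdict came back.

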